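Click-test a bike-carrier foot in a clamping jig

ROBOT

A 6-joint arm with a two-finger parallel gripper is mounted at the origin on the work surface. World frame = base frame: x ahead of the robot, y to its left, z up, the work surface at z = 0. Lengths are in m, angles in rad, forces in N, time in s.
With the tool pointing down it reaches from about 0.3 to 0.825 m from the base axis. Payload 5.4 kg.
Tool frame: the origin (TCP) lies at the centre of the arm's flange, where the gripper is bolted on; the fingertips stand 190 mm ahead of it and the grasp point (between the pads) lies 171 mm ahead of it; z points along the fingers, y is the line along which they close (so a half turn about z gives the same grasp; the last joint's range is limited). The gripper opens to 92 mm and grips with 3 to 60 N. Pads are 20 mm wide; open, the fingers measure 128 mm over their backs; the gripper's body (75 mm by 189 mm) begins 69 mm behind the grasp point.
Start: joints at [0.895, 0.158, 1.597, -0, 1.386, -0.21], TCP at [0.258, 0.514, 0.405] pointing down, gripper open.
Joint ranges: [-2.91, 2.91], [-0.94, 2.29], [0.18, 2.7], [-1.29, 4.43], [0.17, 2.64], [-3, 3]. Speed limits (rad/s): [2.57, 2.57, 3.14, 3.14, 3.14, 3.14].

INTERFACE

Orientations are given as a unit quaternion [x, y, z, w].
In Python, from station import env gives the robot as it stands. The module is installed in compiled form; this text tells all that it offers.
- The arm moves only by the tool apply_moves, never from a script. Its argument "plan" is a list of rows, each a list of 6 numbers: the shift along the tool's x, y, z in mm, then the turn, a rotation vector about the tool's x, y, z in degrees. A call has 1 to 5 rows; each row shifts and turns the commanded pose from where the row before left it, along the tool's axes as they then stand; what a row does not reach is not made up. A row lasts 1/12 s, in which the tool goes at most 41.7 mm and 7.16 degrees, less where a joint would pass 70% of its speed; a pose out of reach is approached as far as the arm can. A call with a gripper value outside its range is refused whole. "fingers" is the finger opening in mm, from 0 to 91.9, set as the call begins (left out, the last holds). The fingers move at their own pace and stop on an object; "grip_force" is the grip in N (left out, the last holds). Time passes only in rows, so rows that do not move let the fingers close. It gives the time, the measured TCP pose, the force, the opening and the grip force at its end, in the units of the state.
- env.observe(): the state, without advancing time (a new reading comes with each control period).
- env.snapshot(name): name is "scene" or "top"; returns the picture (400x640x3 uint8, blue, green, red); there is no depth.
- env.get_calibration(name): a dict with "fx", "fy", "cx", "cy" (pixels), "position" and "rotation" of the camera in the world. Camera axes: x right, y up, looking along -z (the intrinsics and any distortion apply to the point x, -y, -z); pixel columns grow to the right and rows downward; lengths in m; the calibration is good to about 2 mm. A picture is of the moment at which its call begins. get_calibration takes no time and is no camera call.
- env.close_job(): hands the job in; it is judged then, once.
Trained networks look in the newest picture that a camera, given by its name, has taken for a name from the list of things; names that differ only in an ending like _2 or _b are one class to them, and where a whole thing is asked for, a point or a joint stands for the part that bears it (a point fixed in the world has none). Each returns a list of dicts, best first, with "conf" (0 to 1); they miss things now and then, are a little off and sometimes report something else, mostly with a low value. They report only what shows in the picture. A call takes as long as a camera call. They do not tell look-alikes from the thing itself.
- env.search_frame(target, camera): "xyz" ([x, y, z] in m, in the coordinates of the camera as it stood for that picture, good to about 4 mm: the middle of the surface that is visible of it).
- env.cut_out(target, camera): "pixels" (400x640 bool, what is visible of it).
- env.mark_of(target, camera): "xyz" ([x, y, z] in m, in the coordinates of the camera as it stood for that picture, good to about 4 mm: a listed point, or the origin of a listed thing).
The state is a dict: "time_s": time; "q": joint angles; "joint_velocities": joint speeds; "joint_efforts": joint torques, N m; "ee_pos": TCP position; "ee_rot": TCP orientation; "wrist_force": force on the tool from outside, world axes, zero at the start; "moment": the same for the moment, N m; "opening": finger opening in m; "grip_force": force on a finger pad.
Only numpy, scipy, OpenCV 4.12 (cv2) and the standard library are available. Lean on these libraries where they do the work, as an engineer would, in place of code of your own. Each camera call takes 0.05 s, during which the arm holds its last target. There are 200 camera calls.

TASK

Check the torque knob of the black bike-carrier foot with the red wing knob: lift the foot out of the white box, stand it on the cork mat and let go, then take it again the other way round (the box leaves only its ends free, the jig only its sides) and seat it fully home between the end stops of the jig, knob end away from the clamp. Swing the toggle clamp over centre onto it, turn the knob clockwise until it clicks past its detent while the clamp holds the foot, then swing the clamp fully back open. Leave the foot seated in the jig with its knob clicked, and everything else on the bench where it is.

Things in the scene. Friction and masses are not known exactly. Their poses are not given: they have to be found in the camera images.
- foot: the bike-carrier foot under test: upright black block 40 mm (its x) x 66 mm (its y) x 40 mm tall, 0.34 kg, with a red wing knob on top at its -y end (axis at y = -16 mm, knob top 68 mm above the underside) and a bright plate on top at its +y end, where the clamp presses. Origin: centre of its underside, z up
- knob (a joint): angle of the foot's red wing knob, rad, growing clockwise seen from above. It starts at 0, with the wing along the foot's y; it resists (at most 0.3 N m, and springs back if let go) up to 0.9 rad, there it clicks past its detent and springs on by itself to its stop at 1.6
- knob_grip (a point): grip point on the knob's vertical axis, 64 mm above the foot's underside. The wing is a flat bar 10 mm thick, 30 mm long, from 46 to 68 mm above the foot's underside. This frame turns with the knob: y along the wing, x across it (the direction to pinch), z up
- bin: white parts box, fixed, 148 mm (x) x 120 mm (y) x 49 mm tall, walls and floor 4 mm; origin centre of underside. A divider makes two compartments 140 mm long (x), 54 mm wide (y), centred at y = -29 and +29 mm. The foot stands in one, its long side along the box's x, so only its ends (66 mm apart) are free for fingers
- mat: cork mat 120 x 120 x 4 mm, fixed; origin centre of its underside, top 4 mm higher
- jig_seat (a point): seat of the clamping jig: centre of the top of its aluminium plinth, 22 mm above the bench, z up. The foot belongs here, its underside on the plinth, its y along this y, centred, knob end at -y, away from the clamp that stands at +y. The plinth is 44 mm wide (x), its sides open for fingers
- clamp (a joint): angle of the toggle clamp, rad: 0 = open, its arm upright; 1.5 = shut, its pad pressing on the seated foot's bright plate (1.65 with no foot). Over-centre point at 1.05: beyond it the clamp springs shut and presses, before it it springs open. It takes up to 13 N at the handle, which moves in an arc about the hinge
- jig: the clamping jig, fixed: plywood base board 120 mm (x) x 185 mm (y) x 12 mm, with the aluminium plinth and the toggle clamp on it. Two aluminium end stops stand across y on the plinth, their inner faces 71 mm apart (y = -35.5 and +35.5 mm), 30 mm tall, with outward-flared lips up to 41 mm above the seat. Origin: 22 mm below jig_seat, same axes
- clamp_hinge (a point): fixed hinge point of the clamp, 72 mm above the bench, at y = 78 mm from jig_seat; same axes as jig_seat, hinge axis along x
- clamp_handle (a point): middle of the clamp's red round handle bar (14 mm thick, 50 mm long, along jig_seat's x), 55 mm to -x of the hinge point. From the hinge, in jig_seat's axes, it lies at y = 55 cos(q - 0.278), z = 55 sin(q - 0.278) mm for clamp angle q: above the hinge when shut, out to +y and lower when open. This frame turns with the clamp
- blank: plain aluminium block 40 x 66 x 34 mm without a knob, standing in the other compartment of the white box; a bystander
- tape: yellow and black tape measure, about 75 x 70 x 35 mm; a bystander
- driver: screwdriver with orange handle, 200 mm long, lying; a bystander
- wrench: steel open-ended spanner, 180 mm long, lying; a bystander
- offcut_a: pine offcut 200 x 45 x 45 mm; a bystander
- offcut_b: pine offcut 160 x 45 x 30 mm; a bystander
- jar: amber glass jar with black cap, 64 mm across, 85 mm tall; a bystander
There are look-alikes about, which are no part of the job. There is more than one size of the mat; the one meant has the size given above.

How it is judged:
By the outcome, as a careful person would: the job done as asked, in the order asked, and still so for the second after the job is handed in, with the robot touching nothing.
It also fails if it takes over 72 s, if anything falls off the work surface, if the arm or the gripper's body presses on something with over 40 N, if the wrist force passes 120 N, or if a joint passes its speed limit or range.

## Working session

There is one attempt and no reset: what is moved stays moved. The work goes in short steps, Python scripts to look and compute and a tool call to move; the robot and the scene stay as the last step left them, time stands still between calls to the robot, and variables do not carry over. Pictures are saved under pics/ and viewed, at most 14 in all, crops included, and the job is handed in when it is done.

Besides the shell and the picture viewer there is one more tool, called as name([rows], argument=value, ...), one row to a line, values as JSON. apply_moves: Moves the arm, as the interface text tells. Its arguments: {"type":"object","properties":{"plan":{"type":"array"},"fingers":{"type":"number"},"grip_force":{"type":"number"}},"required":["plan"]}

```bash
mkdir -p pics; ls; cat > h.py <<'E'
import numpy as np, cv2
from scipy.spatial.transform import Rotation as R
from station import env
def cal(n):
    c=env.get_calibration(n); r=np.array(c['rotation'])
    if r.shape!=(3,3): r=R.from_quat(r).as_matrix()
    return c,r,np.array(c['position'])
def w(n,p):
    c,r,t=cal(n); return r@np.array(p)+t
def ray(n,u,v,z):
    c,r,t=cal(n); d=r@np.array([(u-c['cx'])/c['fx'],-(v-c['cy'])/c['fy'],-1]); return t+d*(z-t[2])/d[2]
def pix(n,p):
    c,r,t=cal(n); q=r.T@(np.array(p)-t); return np.array([c['cx']+c['fx']*q[0]/-q[2], c['cy']-c['fy']*q[1]/-q[2]])
E
python3 - <<'E'
from h import *
o=env.observe(); print(o)
for n in('scene','top'):
    c=env.get_calibration(n); print(c)
    cv2.imwrite(f'pics/{n}0.png',env.snapshot(n))
np.set_printoptions(precision=4,suppress=True)
for t in ['foot','knob_grip','bin','mat','jig_seat','jig','clamp_hinge','clamp_handle','blank']:
  for n in('scene','top'):
    for d in env.mark_of(t,n)[:4]: print(t,n,round(d['conf'],2),w(n,d['xyz']))
E
```

```text
pics
{'time_s': 0.0, 'q': array([ 8.94884093e-01,  1.59018135e-01,  1.59823508e+00,  9.75437292e-06,
        1.38614220e+00, -2.10117873e-01]), 'joint_velocities': array([ 0.00035713,  0.00015192, -0.00054887, -0.00083729,  0.00114919,
        0.00169161]), 'joint_efforts': array([-9.23887842e-05, -3.85567367e+01, -3.22109306e+01,  7.01542664e-02,
        3.77635367e-02, -1.54630138e-04]), 'ee_pos': array([0.25810223, 0.51350944, 0.40373452]), 'ee_rot': array([ 2.30798232e-01,  9.73001215e-01, -8.12312481e-04, -3.90722799e-04]), 'wrist_force': array([-1.05110709, -0.10238953,  0.40212981]), 'moment': array([-0.03352293, -0.02540833, -0.05488564]), 'grip_force': 0.0, 'opening': 0.09163561166017045}
{'fx': 506.7359317695866, 'fy': 506.7359317695866, 'cx': 318.8083613189813, 'cy': 199.07631741171727, 'position': array([1.30599904, 0.07617378, 1.32069932]), 'rotation': array([0.18376155, 0.22195566, 0.71985264, 0.63148995])}
{'fx': 496.37321640835, 'fy': 496.37321640835, 'cx': 316.23168552548634, 'cy': 203.560828124994, 'position': array([ 0.34522835, -0.03853892,  1.46381708]), 'rotatio
[... 628 characters left out ...]
06  -0.3226  0.0037]
mat top 0.82 [ 0.4529  0.01   -0.0012]
mat top 0.59 [ 0.1991  0.3906 -0.0025]
mat top 0.48 [ 0.5628 -0.2314  0.0012]
jig_seat scene 0.75 [0.5179 0.2226 0.0241]
jig_seat scene 0.62 [ 0.3513  0.2125 -0.0015]
jig_seat top 0.71 [0.5153 0.225  0.0211]
jig scene 0.55 [ 0.5177  0.2263 -0.0035]
jig top 0.76 [0.5184 0.2218 0.0043]
clamp_hinge scene 0.66 [0.5335 0.3051 0.071 ]
clamp_hinge top 0.93 [0.5298 0.3022 0.0708]
clamp_hinge top 0.25 [ 0.5193  0.223  -0.0003]
clamp_handle scene 0.48 [0.4915 0.3628 0.0549]
clamp_handle top 0.76 [0.489  0.3612 0.0602]
blank scene 0.63 [ 0.5633 -0.2646  0.0032]
blank scene 0.32 [ 0.6868  0.0417 -0.0011]
blank top 0.84 [ 0.5621 -0.2684  0.0043]
```

View pics/scene0.png

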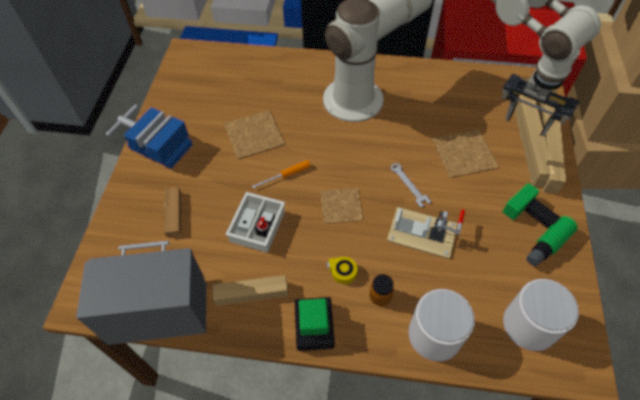

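View pics/top0.png

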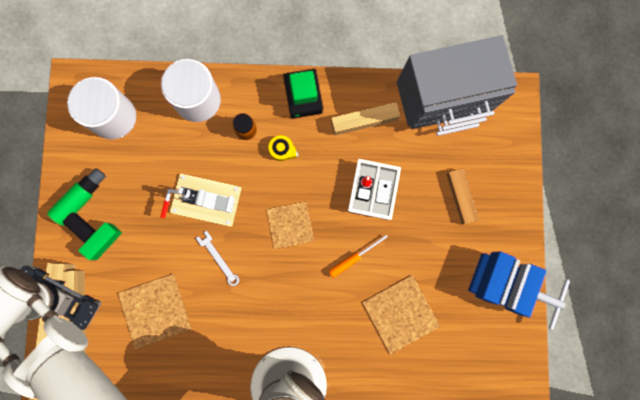

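Top view: the foot with the red knob is at (367,183) in the box, with the blank beside it. The jig is at (205,200). There are three mats: (290,225), about 40 px or 120 mm wide, and two larger ones at (153,312) and (400,313). I choose the small mat. The other red items are the clamp handle at (165,207) and the red cabinet in the background.

```bash
cat >> h.py <<'E'
np.set_printoptions(precision=4,suppress=True)
def rect_at(n,mask,z):
    "min-area rectangle of a mask, projected on plane z"
    c=max(cv2.findContours(mask.astype(np.uint8),cv2.RETR_EXTERNAL,cv2.CHAIN_APPROX_NONE)[0],key=cv2.contourArea)[:,0]
    P=np.array([ray(n,u,v,z)[:2] for u,v in c])
    return cv2.minAreaRect((P*1000).astype(np.float32))
E
python3 - <<'E'
from h import *
a=env.snapshot('top'); b=env.snapshot('scene')
def crop(im,x,y,w_,h_,s): return cv2.resize(im[y:y+h_,x:x+w_],None,fx=s,fy=s,interpolation=cv2.INTER_CUBIC)
A=np.hstack([crop(a,340,150,65,75,6),crop(a,150,160,65,75,6)]); 
cv2.imwrite('pics/c1.png',np.vstack([crop(a,340,155,65,70,5),crop(b,222,185,65,50,5)[:250]]) )
cv2.imwrite('pics/c2.png',np.vstack([crop(a,150,170,95,60,6)[:, :],crop(b,380,195,95,65,6)])[:, :][:600,:] if 0 else np.vstack([crop(a,150,170,95,58,5),crop(b,380,200,95,60,5)]))
for t,z in [('bin',.049),('mat',.004),('jig',.012)]:
  for n in('top','scene'):
    for d in env.cut_out(t,n)[:3]: print(t,n,round(d['conf'],2),rect_at(n,d['pixels'],z))
acc={}
for k in range(5):
  for n in('top','scene'):
    env.snapshot(n)
    for t in ['foot','knob_grip','bin','jig_seat','clamp_hinge','clamp_handle']:
      for d in env.mark_of(t,n)[:2]:
        if d['conf']>.4: acc.setdefault((t,n),[]).append(w(n,d['xyz']))
for k,v in acc.items(): print(k,len(v),np.median(v,0),np.std(v,0))
E
```

```text
bin top 0.6 ((563.6347045898438, -234.83352661132812), (127.61079406738281, 161.3627166748047), 80.07647705078125)
bin scene 0.87 ((575.8102416992188, -230.23757934570312), (136.30548095703125, 172.934326171875), 79.17829895019531)
bin scene 0.18 ((387.14666748046875, 205.76220703125), (174.40960693359375, 40.066925048828125), 38.138519287109375)
mat top 0.96 ((199.9950408935547, 388.6978454589844), (168.44854736328125, 167.84730529785156), 20.826051712036133)
mat top 0.79 ((206.3862762451172, -321.99481201171875), (168.57110595703125, 170.5952606201172), 29.873289108276367)
mat top 0.58 ((454.7114562988281, 6.531517028808594), (122.70069122314453, 119.09490203857422), 12.945534706115723)
mat scene 0.93 ((202.98313903808594, 391.1741943359375), (174.59393310546875, 176.2574920654297), 21.536455154418945)
mat scene 0.9 ((207.8914794921875, -319.28314208984375), (175.0927276611328, 172.45399475097656), 29.70280647277832)
mat scene 0.89 ((458.2626953125, 8.586021423339844), (117.75782012939453, 120.5121841430664), 11.509042739868164)
jig top 0.67 ((519.75830078125, 270.4840087890625), (
[... 317 characters left out ...]
n', 'top') 6 [ 0.5646 -0.2343  0.0018] [0.0184 0.1714 0.0082]
('jig_seat', 'top') 5 [0.5185 0.2259 0.0232] [0.0266 0.1751 0.0183]
('clamp_hinge', 'top') 7 [0.5282 0.3003 0.0716] [0.0642 0.1963 0.0321]
('clamp_handle', 'top') 7 [0.4881 0.3595 0.059 ] [0.0595 0.1973 0.0249]
('foot', 'scene') 5 [ 0.568  -0.2056  0.0041] [0.001  0.0015 0.0013]
('bin', 'scene') 6 [ 0.5617 -0.2329  0.0003] [0.0045 0.0999 0.0012]
('jig_seat', 'scene') 5 [0.5179 0.2232 0.0221] [0.0016 0.0012 0.0005]
('clamp_hinge', 'scene') 7 [0.5314 0.3023 0.0703] [0.0804 0.228  0.0357]
('clamp_handle', 'scene') 6 [0.4922 0.3604 0.0539] [0.0263 0.2318 0.0192]
('knob_grip', 'scene') 3 [ 0.5814 -0.2118  0.0669] [0.0007 0.0011 0.0016]
```

View pics/c1.png

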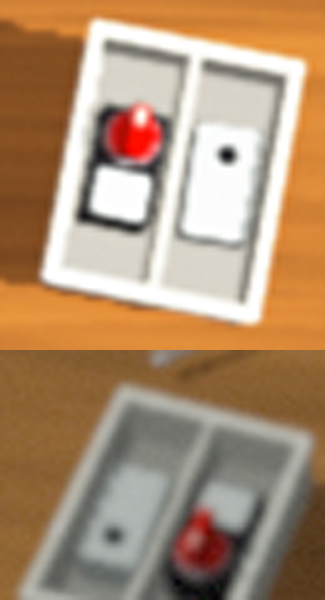

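View pics/c2.png

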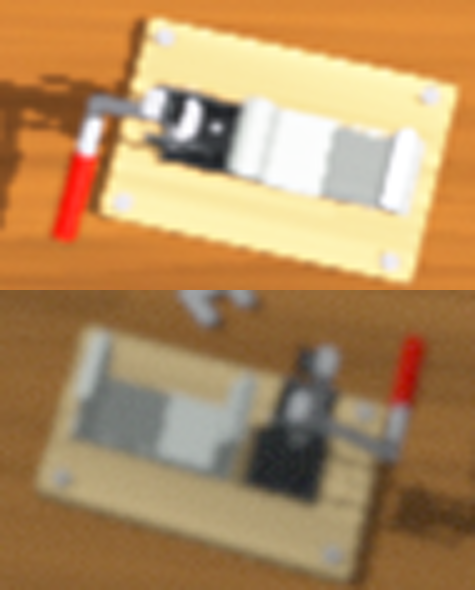

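```bash
python3 - <<'E'
from h import *
def q(n,pts,ox,oy,s,z,oyy=0): return np.array([ray(n,(x+.5)/s-.5+ox,(y-oyy+.5)/s-.5+oy,z)[:2] for x,y in pts])
def rep(t,P): print(t,'\n',P,'centre',P.mean(0)); print([ (round(float(np.linalg.norm(P[i]-P[i-1])),4), round(float(np.degrees(np.arctan2(*(P[i]-P[i-1])[::-1]))),1)) for i in range(len(P))])
rep('board top',q('top',[(150,18),(458,88),(412,283),(97,213)],150,170,5,.012))
rep('board scene',q('scene',[(85,325),(38,490),(350,580)],380,200,5,.012,290))
rep('bin top',q('top',[(92,20),(305,65),(257,323),(42,283)],340,155,5,.049))
# plate+foot top outline at z=.044: bright plate corners
rep('plate top',q('top',[(97,168),(153,170),(145,222),(90,216)],340,155,5,.044))
# lip tops in top view at z=.063
rep('lips top',q('top',[(262,97),(244,178),(402,212),(420,128)],150,170,5,.063))
rep('handle top',q('top',[(85,155),(63,240)],150,170,5,.057))
# fit jig pose to marks
from scipy.optimize import least_squares
M=[((0,0),(.5185,.2259)),((0,0),(.5179,.2232)),((0,.078),(.5282,.3003)),((0,.078),(.5325,.303)),((-.055,.131),(.4881,.3605)),((-.055,.131),(.4918,.3615))]
def f(p): 
    r=R.from_euler('z',p[2]).as_matrix()[:2,:2]; return np.ravel([r@a+p[:2]-b for a,b in M])
s=least_squares(f,[.518,.224,-.2]); print(s.x[:2],np.degrees(s.x[2]),s.fun.reshape(-1,2))
print(R.from_quat(env.observe()['ee_rot']).as_matrix())
E
```

```text
board top 
 [[0.5994 0.3369]
 [0.5627 0.1542]
 [0.4469 0.1761]
 [0.4831 0.3611]] centre [0.523  0.2571]
[(0.1188, -11.8), (0.1864, -101.4), (0.1178, 169.3), (0.1885, 78.9)]
board scene 
 [[0.4486 0.1787]
 [0.5672 0.1573]
 [0.6034 0.3378]] centre [0.5397 0.2246]
[(0.2219, -134.2), (0.1205, -10.2), (0.1841, 78.7)]
bin top 
 [[ 0.6506 -0.1857]
 [ 0.6275 -0.3102]
 [ 0.4762 -0.2831]
 [ 0.496  -0.1591]] centre [ 0.5626 -0.2345]
[(0.1568, -9.8), (0.1266, -100.5), (0.1537, 169.8), (0.1256, 80.9)]
plate top 
 [[ 0.5644 -0.1904]
 [ 0.5641 -0.2229]
 [ 0.5336 -0.2186]
 [ 0.5362 -0.1867]] centre [ 0.5496 -0.2046]
[(0.0284, -7.4), (0.0326, -90.5), (0.0308, 172.0), (0.032, 85.3)]
lips top 
 [[0.5468 0.258 ]
 [0.5003 0.2658]
 [0.4834 0.176 ]
 [0.5315 0.1679]] centre [0.5155 0.2169]
[(0.0914, 80.4), (0.0471, 170.5), (0.0914, -100.7), (0.0488, -9.5)]
handle top 
 [[0.5117 0.3575]
 [0.463  0.3669]] centre [0.4873 0.3622]
[(0.0496, -11.0), (0.0496, 169.0)]
[0.5178 0.2239] -10.795376183048381 [[-0.0007 -0.002 ]
 [-0.0001  0.0007]
 [ 0.0042  0.0002]
 [-0.0001 -0.0025]
 [ 0.0002  0.0023]
 [-0.0035  0.0013]]
[[-0.8934  0.4492 -0.    ]
 [ 0.4492  0.8934 -0.0001]
 [-0.     -0.0001 -1.    ]]
```

```bash
cat >> h.py <<'E'
import json
def Rt(A):
    a=np.radians(A); c,s=np.cos(a),np.sin(a); return np.array([[-s,c,0],[c,s,0],[0,0,-1.]])
def go(pos,A,N,start=None):
    "prints rows; returns end pose"
    if start is None: o=env.observe(); start=(o['ee_pos'],R.from_quat(o['ee_rot']).as_matrix())
    p,r=np.array(start[0]),start[1]; T=Rt(A); rv=R.from_matrix(r.T@T).as_rotvec()/N; d=(np.array(pos)-p)/N
    rows=[]
    for i in range(N):
        rows.append([round(float(x),1)+0 for x in list(r.T@d*1000)+list(np.degrees(rv))]); r=r@R.from_rotvec(rv).as_matrix()
    print('max',np.linalg.norm(d)*1000,np.degrees(np.linalg.norm(rv)))
    for i in range(0,N,5): print(json.dumps(rows[i:i+5]))
    return (np.array(pos),T)
def st():
    o=env.observe(); r=R.from_quat(o['ee_rot']).as_matrix()
    print('t',o['time_s'],'pos',o['ee_pos'],'A',np.degrees(np.arctan2(r[1,1],r[0,1])),'tilt',r[2,:2],'q',o['q'],'F',o['wrist_force'],'M',o['moment'],'op',o['opening'],'g',o['grip_force'])
E
python3 -c "
from h import *
go([.5685,-.2065,.33],-9.5,22)"
```

```text
max 35.80542589144077 3.309458928876579
[[-27.3, -22.9, 3.4, 0.0, 0.0, 3.3], [-28.6, -21.3, 3.4, 0.0, 0.0, 3.3], [-29.8, -19.6, 3.4, 0.0, 0.0, 3.3], [-30.8, -17.9, 3.4, 0.0, 0.0, 3.3], [-31.8, -16.1, 3.4, 0.0, 0.0, 3.3]]
[[-32.7, -14.2, 3.4, 0.0, 0.0, 3.3], [-33.5, -12.3, 3.4, 0.0, 0.0, 3.3], [-34.1, -10.3, 3.4, 0.0, 0.0, 3.3], [-34.7, -8.3, 3.4, 0.0, 0.0, 3.3], [-35.1, -6.3, 3.4, 0.0, 0.0, 3.3]]
[[-35.4, -4.3, 3.4, 0.0, 0.0, 3.3], [-35.6, -2.2, 3.4, 0.0, 0.0, 3.3], [-35.6, -0.2, 3.4, 0.0, 0.0, 3.3], [-35.6, 1.9, 3.4, 0.0, 0.0, 3.3], [-35.4, 3.9, 3.4, 0.0, 0.0, 3.3]]
[[-35.1, 6.0, 3.4, 0.0, 0.0, 3.3], [-34.7, 8.0, 3.4, 0.0, 0.0, 3.3], [-34.2, 10.0, 3.4, 0.0, 0.0, 3.3], [-33.6, 11.9, 3.4, 0.0, 0.0, 3.3], [-32.8, 13.9, 3.4, 0.0, 0.0, 3.3]]
[[-32.0, 15.7, 3.4, 0.0, 0.0, 3.3], [-31.0, 17.5, 3.4, 0.0, 0.0, 3.3]]
```

apply_moves([
  [-27,-23,3.4,0,0,3.3],
  [-29,-21,3.4,0,0,3.3],
  [-30,-20,3.4,0,0,3.3],
  [-31,-18,3.4,0,0,3.3],
  [-32,-16,3.4,0,0,3.3],
], fingers=91.9)

```text
time_s: 5.32
ee_pos: [0.3294, 0.348, 0.3876]
ee_rot: [0.369, 0.929, 0.0, 0.0]
wrist_force: [0.9, 0.8, -0.4]
opening: 0.0918
grip_force: 0.0
```

apply_moves([
  [-33,-14,3.4,0,0,3.3],
  [-33,-12,3.4,0,0,3.3],
  [-34,-10,3.4,0,0,3.3],
  [-35,-8,3.4,0,0,3.3],
  [-35,-6,3.4,0,0,3.3],
])

```text
time_s: 5.73
ee_pos: [0.4014, 0.1851, 0.3708]
ee_rot: [0.499, 0.867, 0.0, 0.0]
wrist_force: [0.1, 0.1, 1.2]
opening: 0.0919
grip_force: 0.0
```

apply_moves([
  [-35,-4,3.4,0,0,3.3],
  [-36,-2,3.4,0,0,3.3],
  [-36,0,3.4,0,0,3.3],
  [-36,2,3.4,0,0,3.3],
  [-35,4,3.4,0,0,3.3],
])

```text
time_s: 6.15
ee_pos: [0.4733, 0.0214, 0.3538]
ee_rot: [0.618, 0.786, 0.0, 0.0]
wrist_force: [0.1, 0.9, -0.2]
opening: 0.0919
grip_force: 0.0
```

apply_moves([
  [-35,6,3.4,0,0,3.3],
  [-35,8,3.4,0,0,3.3],
  [-34,10,3.4,0,0,3.3],
  [-34,12,3.4,0,0,3.3],
  [-33,14,3.4,0,0,3.3],
])

```text
time_s: 6.57
ee_pos: [0.5445, -0.1425, 0.3365]
ee_rot: [0.725, 0.689, 0.0, 0.0]
wrist_force: [-0.7, 1.0, 1.1]
opening: 0.0919
grip_force: 0.0
```

apply_moves([
  [-32,16,3.4,0,0,3.3],
  [-31,17,3.4,0,0,3.3],
  [0,0,0,0,0,0],
  [0,0,0,0,0,0],
])

```text
time_s: 6.9
ee_pos: [0.5723, -0.2074, 0.3293]
ee_rot: [0.763, 0.647, -0.0, -0.001]
wrist_force: [-0.2, -0.1, 0.9]
opening: 0.0918
grip_force: 0.0
```

```bash
python3 -c "
from h import *
st()
go([.5685,-.2065,.199],-9.5,6)"
```

```text
t 6.9 pos [ 0.5723 -0.2074  0.3293] A -9.394997786273242 tilt [ 0.0005 -0.0009] q [-0.5459  0.3091  1.5724  0.0002  1.261  -0.382 ] F [-0.2094 -0.1417  0.8852] M [-0.0365  0.0327 -0.0401] op 0.09176138769250292 g 0.0
max 21.722122514534234 0.020014000228700975
[[0.0, -0.6, 21.7, 0.0, 0.0, 0.0], [0.0, -0.6, 21.7, 0.0, 0.0, 0.0], [0.0, -0.6, 21.7, 0.0, 0.0, 0.0], [0.0, -0.6, 21.7, 0.0, 0.0, 0.0], [0.0, -0.6, 21.7, 0.0, 0.0, 0.0]]
[[0.0, -0.7, 21.7, 0.0, 0.0, 0.0]]
```

apply_moves([
  [0,-1,25,0,0,0],
  [0,-1,25,0,0,0],
  [0,-1,25,0,0,0],
  [0,-1,25,0,0,0],
  [0,0,0,0,0,0],
])

```text
time_s: 7.32
ee_pos: [0.5658, -0.2026, 0.2247]
ee_rot: [0.761, 0.648, -0.002, -0.005]
wrist_force: [0.2, 1.0, -1.8]
opening: 0.0917
grip_force: 0.0
```

apply_moves([
  [0,0,15,0,0,0],
  [0,0,15,0,0,0],
  [0,0,0,0,0,0],
  [0,0,0,0,0,0],
])

```text
time_s: 7.65
ee_pos: [0.5684, -0.2045, 0.2008]
ee_rot: [0.762, 0.648, 0.0, -0.0]
wrist_force: [0.3, 1.0, 1.0]
opening: 0.0918
grip_force: 0.0
```

apply_moves([
  [0,0,0,0,0,0],
  [0,0,0,0,0,0],
  [0,0,0,0,0,0],
  [0,0,0,0,0,0],
  [0,0,0,0,0,0],
], fingers=50, grip_force=20)

```text
time_s: 8.07
ee_pos: [0.5683, -0.2055, 0.2008]
ee_rot: [0.762, 0.648, -0.0, 0.0]
wrist_force: [-2.7, 0.4, 5.1]
opening: 0.0661
grip_force: 19.9
```

```bash
python3 -c "
from h import *
st()"
```

```text
t 8.0667 pos [ 0.5683 -0.2055  0.2008] A -9.2849682724527 tilt [-0.0003 -0.0003] q [-0.5466  0.4658  1.65   -0.0004  1.026  -0.3843] F [-2.6845  0.4219  5.1336] M [ 0.09    0.7288 -0.0164] op 0.06607204974490365 g 19.93323415517807
```

apply_moves([
  [0,0,-10,0,0,0],
  [0,0,-25,0,0,0],
  [0,0,-30,0,0,0],
  [0,0,-30,0,0,0],
  [0,0,0,0,0,0],
], grip_force=30)

```text
time_s: 8.48
ee_pos: [0.5703, -0.2063, 0.3019]
ee_rot: [0.762, 0.648, 0.002, 0.005]
wrist_force: [1.9, -0.8, -1.7]
opening: 0.0656
grip_force: 29.9
```

```bash
python3 -c "
from h import *
st()
go([.456,.009,.296],-9.3,8)
cv2.imwrite('pics/l1.png',env.snapshot('scene')[150:300,180:400])"
```

```text
t 8.4833 pos [ 0.5703 -0.2063  0.3019] A -9.283811082229386 tilt [-0.0041  0.0109] q [-0.5462  0.3292  1.6049  0.0004  1.1958 -0.3843] F [ 1.8963 -0.7833 -1.7016] M [-0.119  -0.1126  0.0228] op 0.06562891036023363 g 29.904941618442535
max 30.479199471812315 0.0835928804647949
[[24.3, -18.4, 0.4, 0.1, 0.0, 0.0], [24.3, -18.4, 0.5, 0.1, 0.0, 0.0], [24.3, -18.4, 0.5, 0.1, 0.0, 0.0], [24.3, -18.4, 0.6, 0.1, 0.0, 0.0], [24.3, -18.4, 0.6, 0.1, 0.0, 0.0]]
[[24.3, -18.4, 0.6, 0.1, 0.0, 0.0], [24.3, -18.4, 0.7, 0.1, 0.0, 0.0], [24.3, -18.4, 0.7, 0.1, 0.0, 0.0]]
```

apply_moves([
  [24.3,-18.4,0,0,0,0],
  [24.3,-18.4,0,0,0,0],
  [24.3,-18.4,0,0,0,0],
  [24.3,-18.4,0,0,0,0],
  [24.3,-18.4,0,0,0,0],
])

```text
time_s: 8.95
ee_pos: [0.4954, -0.0691, 0.2925]
ee_rot: [0.762, 0.647, -0.001, -0.002]
wrist_force: [-0.3, 1.1, -2.4]
opening: 0.066
grip_force: 29.9
```

apply_moves([
  [24.3,-18.4,0,0,0,0],
  [24.3,-18.4,0,0,0,0],
  [24,-18,0,0,0,0],
  [0,0,0,0,0,0],
  [0,0,0,0,0,0],
])

```text
time_s: 9.37
ee_pos: [0.4533, 0.0112, 0.2929]
ee_rot: [0.761, 0.648, -0.001, -0.001]
wrist_force: [0.5, -0.9, -3.5]
opening: 0.0659
grip_force: 29.9
```

```bash
python3 -c "
from h import *
st()
go([.456,.009,.201],-9.3,5)"
```

```text
t 9.3667 pos [0.4533 0.0112 0.2929] A -9.152612161254092 tilt [ 0.0003 -0.0036] q [-0.2429 -0.0384  2.0365 -0.      1.1471 -0.0831] F [ 0.4994 -0.9327 -3.4581] M [-0.0937  0.0343  0.0429] op 0.06589221223830412 g 29.905127584934235
max 18.393317038333393 0.050889278451215256
[[-0.4, 0.7, 18.4, 0.0, 0.0, 0.0], [-0.4, 0.7, 18.4, 0.0, 0.0, 0.0], [-0.4, 0.6, 18.4, 0.0, 0.0, 0.0], [-0.3, 0.6, 18.4, 0.0, 0.0, 0.0], [-0.3, 0.6, 18.4, 0.0, 0.0, 0.0]]
```

apply_moves([
  [0,0,25,0,0,0],
  [0,0,25,0,0,0],
  [0,0,25,0,0,0],
  [0,0,12,0,0,0],
  [0,0,0,0,0,0],
])

```text
time_s: 9.78
ee_pos: [0.453, 0.0096, 0.204]
ee_rot: [0.762, 0.647, -0.002, -0.003]
wrist_force: [-0.5, 0.6, -3.0]
opening: 0.0662
grip_force: 29.9
```

apply_moves([
  [0,0,0,0,0,0],
  [0,0,3,0,0,0],
  [0,0,1.5,0,0,0],
  [0,0,0,0,0,0],
])

```text
time_s: 10.12
ee_pos: [0.4552, 0.0097, 0.204]
ee_rot: [0.762, 0.647, 0.0, 0.001]
wrist_force: [-0.1, 0.6, -3.6]
opening: 0.0656
grip_force: 29.9
```

apply_moves([
  [0,0,2,0,0,0],
  [0,0,0,0,0,0],
  [0,0,0,0,0,0],
])

```text
time_s: 10.37
ee_pos: [0.4548, 0.01, 0.2016]
ee_rot: [0.762, 0.648, 0.0, 0.0]
wrist_force: [0.3, -0.2, -3.7]
opening: 0.0657
grip_force: 29.9
```

apply_moves([
  [0,0,1,0,0,0],
  [0,0,0,0,0,0],
  [0,0,0,0,0,0],
])

```text
time_s: 10.62
ee_pos: [0.455, 0.0099, 0.2008]
ee_rot: [0.762, 0.648, 0.0, 0.0]
wrist_force: [-0.8, 0.1, 0.6]
opening: 0.066
grip_force: 29.9
```

apply_moves([
  [0,0,0,0,0,0],
  [0,0,0,0,0,0],
  [0,0,0,0,0,0],
  [0,0,0,0,0,0],
  [0,0,0,0,0,0],
], fingers=91.9)

```text
time_s: 11.03
ee_pos: [0.4549, 0.0099, 0.2005]
ee_rot: [0.762, 0.648, 0.0, 0.0]
wrist_force: [-0.7, 0.2, 0.8]
opening: 0.0919
grip_force: 0.0
```

apply_moves([
  [0,0,-15,0,0,0],
  [0,0,-25,0,0,0],
  [0,0,-25,0,0,0],
  [0,0,-25,0,0,0],
  [0,0,0,0,0,-7],
])

```text
time_s: 11.45
ee_pos: [0.4567, 0.0095, 0.2955]
ee_rot: [0.721, 0.693, 0.003, 0.004]
wrist_force: [0.8, -0.5, -0.4]
opening: 0.092
grip_force: 0.0
```

apply_moves([
  [0,0,0,0,0,-7],
  [0,0,0,0,0,-7],
  [0,0,0,0,0,-7],
  [0,0,0,0,0,-7],
  [0,0,0,0,0,-7],
])

```text
time_s: 11.87
ee_pos: [0.4547, 0.0099, 0.2904]
ee_rot: [0.477, 0.879, -0.0, 0.0]
wrist_force: [0.0, 0.1, -0.7]
opening: 0.0917
grip_force: 0.0
```

apply_moves([
  [0,0,0,0,0,-7],
  [0,0,0,0,0,-7],
  [0,0,0,0,0,-7],
  [0,0,0,0,0,-7],
  [0,0,0,0,0,-7],
])

```text
time_s: 12.28
ee_pos: [0.4547, 0.0099, 0.2904]
ee_rot: [0.19, 0.982, -0.0, -0.0]
wrist_force: [0.4, -0.8, 0.6]
opening: 0.0919
grip_force: 0.0
```

apply_moves([
  [0,0,0,0,0,-6],
  [0,0,0,0,0,-7],
  [0,0,0,0,0,0],
  [0,0,0,0,0,0],
])

```text
time_s: 12.62
ee_pos: [0.4548, 0.0099, 0.2904]
ee_rot: [0.083, 0.997, 0.0, -0.0]
wrist_force: [0.3, 0.1, 0.6]
opening: 0.0923
grip_force: 0.0
```

```bash
python3 -c "
from h import *
st()
for n in('scene','top'):
  im=env.snapshot(n); cv2.imwrite('pics/m_%s.png'%n,im)
  for t in('foot','knob_grip','jig_seat'):
    for d in env.mark_of(t,n)[:2]: print(t,n,round(d['conf'],2),w(n,d['xyz']))
a=cv2.imread('pics/m_scene.png');b=cv2.imread('pics/m_top.png')
cv2.imwrite('pics/m.png',np.vstack([cv2.resize(a[160:260,280:480],None,fx=3,fy=3),cv2.resize(b[160:260,150:350],None,fx=3,fy=3)]))
go([.455,.0098,.200],80.7,5)"
```

```text
t 12.6167 pos [0.4548 0.0099 0.2904] A 80.5160983533577 tilt [0. 0.] q [-0.2449 -0.032   2.0359  0.      1.1378 -1.6502] F [0.2577 0.115  0.5531] M [-0.0061  0.0055 -0.0252] op 0.09225098706104853 g 0.0
foot scene 0.89 [0.4565 0.0101 0.0064]
knob_grip scene 0.46 [0.4677 0.0049 0.0658]
knob_grip scene 0.27 [0.4581 0.011  0.0061]
jig_seat scene 0.7 [0.5147 0.2227 0.0201]
foot top 0.63 [0.4533 0.0058 0.0062]
foot top 0.57 [ 0.4546  0.011  -0.0036]
jig_seat top 0.93 [0.5156 0.226  0.0229]
max 18.07836087028129 0.004032228249254762
[[-0.1, 0.0, 18.1, 0.0, 0.0, 0.0], [-0.1, 0.0, 18.1, 0.0, 0.0, 0.0], [-0.1, 0.0, 18.1, 0.0, 0.0, 0.0], [0.0, 0.0, 18.1, 0.0, 0.0, 0.0], [0.0, 0.0, 18.1, 0.0, 0.0, 0.0]]
```

View pics/m.png

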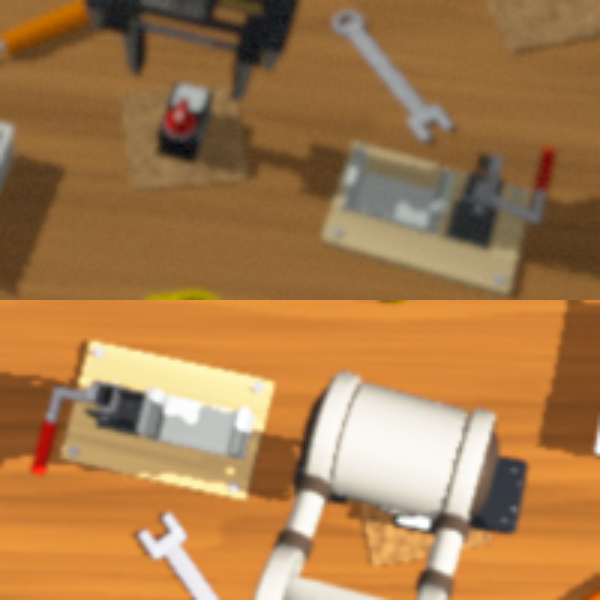

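apply_moves([
  [0,0,20,0,0,0],
  [0,0,20,0,0,0],
  [0,0,20,0,0,0],
  [0,0,20,0,0,0],
  [0,0,10,0,0,0],
])

```text
time_s: 13.43
ee_pos: [0.4538, 0.0101, 0.1983]
ee_rot: [0.081, 0.997, 0.0, -0.002]
wrist_force: [-0.3, 0.1, -0.1]
opening: 0.0919
grip_force: 0.0
```

apply_moves([
  [0,0,0,0,0,0],
  [0,0,0,0,0,0],
])

```text
time_s: 13.6
ee_pos: [0.4548, 0.0099, 0.2005]
ee_rot: [0.081, 0.997, 0.0, -0.0]
wrist_force: [0.4, -0.8, 0.6]
opening: 0.0921
grip_force: 0.0
```

apply_moves([
  [0,0,0,0,0,0],
  [0,0,0,0,0,0],
  [0,0,0,0,0,0],
  [0,0,0,0,0,0],
  [0,0,0,0,0,0],
], fingers=25, grip_force=30)

```text
time_s: 14.02
ee_pos: [0.455, 0.0099, 0.2009]
ee_rot: [0.081, 0.997, -0.0, 0.0]
wrist_force: [0.5, 0.1, -0.3]
opening: 0.0605
grip_force: 0.0
```

```bash
python3 -c "
from h import *
st()"
```

```text
t 14.0167 pos [0.455  0.0099 0.2009] A 80.71500398197782 tilt [-0.001  -0.0001] q [-0.2449  0.1311  2.0778 -0.      0.9317 -1.6536] F [ 0.5042  0.1066 -0.3256] M [-0.0155 -0.0186  0.0098] op 0.06051849691963131 g 0.0
```

apply_moves([
  [0,0,0,0,0,0],
  [0,0,0,0,0,0],
  [0,0,0,0,0,0],
  [0,0,0,0,0,0],
  [0,0,0,0,0,0],
])

```text
time_s: 14.43
ee_pos: [0.4548, 0.0098, 0.2005]
ee_rot: [0.081, 0.997, -0.0, 0.0]
wrist_force: [-0.5, -1.6, 0.6]
opening: 0.0397
grip_force: 30.0
```

apply_moves([
  [0,0,-10,0,0,0],
  [0,0,-30,0,0,0],
  [0,0,-30,0,0,0],
  [0,0,-30,0,0,0],
  [0,0,0,0,0,0],
])

```text
time_s: 14.85
ee_pos: [0.4567, 0.0096, 0.3065]
ee_rot: [0.081, 0.997, -0.001, 0.005]
wrist_force: [1.5, -0.8, -1.9]
opening: 0.0401
grip_force: 30.0
```

```bash
python3 -c "
from h import *
st()
go([.5175,.2238,.300],-11,14)"
```

```text
t 14.85 pos [0.4567 0.0096 0.3065] A 80.72130911353024 tilt [-0.0105 -0.0005] q [-0.2446 -0.0541  2.0218  0.0004  1.1634 -1.6536] F [ 1.5197 -0.7622 -1.9495] M [-0.0192 -0.0937  0.0378] op 0.04008545883269796 g 29.98858630657196
max 15.907917178436444 6.551643310977099
[[-1.8, 15.8, 0.5, 0.0, 0.0, 6.6], [0.0, 15.9, 0.5, 0.0, 0.0, 6.6], [1.8, 15.8, 0.5, 0.0, 0.0, 6.6], [3.6, 15.5, 0.4, 0.0, 0.0, 6.6], [5.3, 15.0, 0.4, 0.0, 0.0, 6.6]]
[[7.0, 14.3, 0.4, 0.0, 0.0, 6.6], [8.6, 13.4, 0.4, 0.0, 0.0, 6.6], [10.1, 12.3, 0.4, 0.0, 0.0, 6.6], [11.4, 11.1, 0.4, 0.0, 0.0, 6.6], [12.6, 9.7, 0.4, 0.0, 0.0, 6.6]]
[[13.6, 8.2, 0.4, 0.0, 0.0, 6.6], [14.5, 6.6, 0.4, 0.0, 0.0, 6.6], [15.1, 4.9, 0.4, 0.0, 0.0, 6.6], [15.6, 3.1, 0.5, 0.0, 0.0, 6.6]]
```

apply_moves([
  [-2,16,0,0,0,6.5],
  [0,16,0,0,0,6.5],
  [2,16,0,0,0,6.5],
  [3.6,15.5,0,0,0,6.5],
  [5.3,15,0,0,0,6.5],
])

```text
time_s: 15.27
ee_pos: [0.4759, 0.0879, 0.2989]
ee_rot: [0.359, 0.933, -0.0, -0.001]
wrist_force: [0.3, -0.0, -3.5]
opening: 0.0398
grip_force: 30.0
```

apply_moves([
  [7,14.3,0,0,0,6.5],
  [8.6,13.4,0,0,0,6.5],
  [10,12.3,0,0,0,6.5],
  [11.4,11,0,0,0,6.5],
  [12.6,9.7,0,0,0,6.5],
])

```text
time_s: 15.68
ee_pos: [0.4971, 0.1643, 0.2987]
ee_rot: [0.606, 0.795, -0.001, -0.001]
wrist_force: [-0.8, 0.8, -3.6]
opening: 0.0395
grip_force: 30.0
```

apply_moves([
  [13.6,8.2,0,0,0,6.5],
  [14.5,6.6,0,0,0,6.5],
  [15,5,0,0,0,6.5],
  [15.6,3,0,0,0,6.5],
  [0,0,0,0,0,0],
])

```text
time_s: 16.1
ee_pos: [0.5141, 0.2267, 0.2989]
ee_rot: [0.768, 0.64, -0.0, -0.001]
wrist_force: [-0.1, -0.0, -4.4]
opening: 0.04
grip_force: 30.0
```

apply_moves([
  [0,0,0,0,0,0],
  [0,0,0,0,0,0],
])

```text
time_s: 16.27
ee_pos: [0.514, 0.2243, 0.2993]
ee_rot: [0.767, 0.642, -0.001, -0.0]
wrist_force: [0.4, -0.3, -3.0]
opening: 0.0397
grip_force: 30.0
```

```bash
python3 -c "
from h import *
st()
for n in('scene','top'):
  im=env.snapshot(n); cv2.imwrite('pics/j_%s.png'%n,im)
  for t in('foot','knob_grip','jig_seat','clamp_hinge','clamp_handle'):
    for d in env.mark_of(t,n)[:1]: print(t,n,round(d['conf'],2),w(n,d['xyz']))
a=cv2.imread('pics/j_scene.png')
cv2.imwrite('pics/j.png',cv2.resize(a[150:270,350:510],None,fx=5,fy=5,interpolation=cv2.INTER_CUBIC))
go([.5175,.2238,.2450],-11,3)"
```

```text
t 16.2667 pos [0.514  0.2243 0.2993] A -10.17109992143836 tilt [-0.0012 -0.0021] q [ 0.1962  0.2269  1.7362 -0.0004  1.1808  0.3738] F [ 0.4134 -0.3211 -3.0324] M [-0.0957  0.0279  0.0344] op 0.039743352492062164 g 29.988512098789215
knob_grip scene 0.28 [ 0.5603 -0.2654  0.0029]
jig_seat scene 0.77 [0.5178 0.2216 0.0224]
clamp_hinge scene 0.59 [0.5348 0.3041 0.0719]
foot top 0.45 [0.5167 0.2204 0.1049]
knob_grip top 0.61 [ 0.4556  0.0087 -0.0015]
jig_seat top 0.98 [0.516  0.2263 0.0253]
clamp_hinge top 0.7 [0.5307 0.3013 0.0693]
clamp_handle top 0.49 [0.4884 0.364  0.061 ]
max 18.516383479653072 0.23800218332214862
[[-0.1, 1.0, 18.5, 0.0, 0.0, 0.2], [-0.1, 1.0, 18.5, 0.0, 0.0, 0.2], [-0.1, 1.0, 18.5, 0.0, 0.0, 0.2]]
```

View pics/j.png

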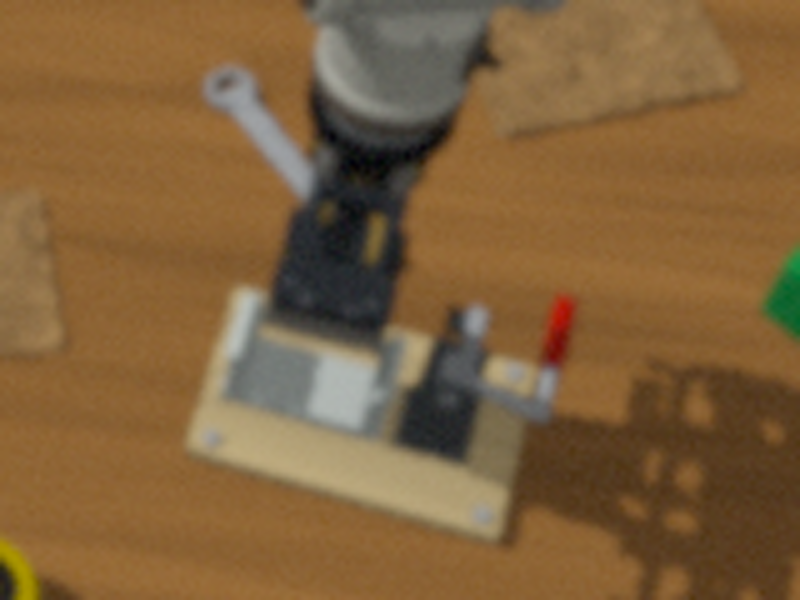

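```bash
python3 - <<'E'
from h import *
go([.517,.2241,.265],-11,3)
# draw predicted model on the clean images
S=np.array([.517,.2241,.022]); r=R.from_euler('z',-11,degrees=True).as_matrix()
out=[]
for n,f,(x,y,w_,h_) in(('top','pics/top0.png',(150,170,95,58)),('scene','pics/scene0.png',(380,200,95,60))):
    s=6; im=cv2.resize(cv2.imread(f)[y:y+h_,x:x+w_],None,fx=s,fy=s,interpolation=cv2.INTER_CUBIC)
    def P(p): u=(pix(n,S+r@np.array(p))-[x,y]+.5)*s-.5; return tuple(int(v) for v in np.round(u))
    for yy in(-.0355,.0355):
        for z in(0,.030): cv2.line(im,P((-.022,yy,z)),P((.022,yy,z)),(255,0,255) if z else (0,200,0),1)
    for xx in(-.022,.022): cv2.line(im,P((xx,-.0355,0)),P((xx,.0355,0)),(0,200,0),1)
    for xx in(-.06,.06): cv2.line(im,P((xx,-.0355,-.01)),P((xx,.1,-.01)),(255,0,0),1)
    cv2.line(im,P((-.08,.131,.035)),P((-.03,.131,.035)),(255,255,0),1)
    out.append(im)
v=np.vstack(out); print(v.shape); cv2.imwrite('pics/ov.png',v[:, :][:708][:, :]if 0 else cv2.resize(v,None,fx=.83,fy=.83,interpolation=cv2.INTER_AREA))
E
```

```text
max 11.85105733384375 0.23800218332214862
[[-0.1, 0.8, 11.8, 0.0, 0.0, 0.2], [-0.1, 0.8, 11.8, 0.0, 0.0, 0.2], [-0.1, 0.8, 11.8, 0.0, 0.0, 0.2]]
(708, 570, 3)
```

View pics/ov.png

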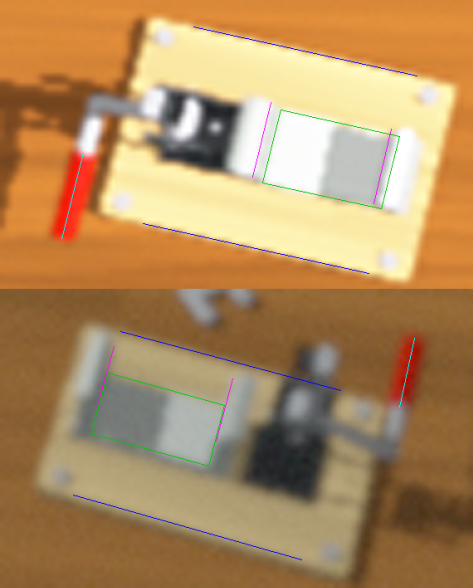

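apply_moves([
  [0,1,12,0,0,0.3],
  [0,1,12,0,0,0.3],
  [0,1,10,0,0,0.3],
  [0,0,0,0,0,0],
  [0,0,0,0,0,0],
])

```text
time_s: 17.28
ee_pos: [0.5169, 0.2241, 0.2647]
ee_rot: [0.773, 0.635, -0.001, -0.001]
wrist_force: [-0.4, 0.0, -3.5]
opening: 0.04
grip_force: 30.0
```

```bash
python3 -c "
from h import *
st()
go([.5172,.2245,.255],-11,2)"
```

```text
t 17.2833 pos [0.5169 0.2241 0.2647] A -11.194680420653425 tilt [-0.0012 -0.003 ] q [0.1946 0.2792 1.749  0.     1.1166 0.39  ] F [-0.4104  0.0182 -3.4501] M [-0.0677  0.0129 -0.0069] op 0.04003670702361322 g 29.988572001457214
max 4.865472406815738 0.13428985748448213
[[0.2, 0.1, 4.9, -0.1, 0.0, -0.1], [0.2, 0.1, 4.9, -0.1, 0.0, -0.1]]
```

apply_moves([
  [0.4,0,5,0,0,0],
  [0,0,5,0,0,0],
  [0,0,3,0,0,0],
  [0,0,3,0,0,0],
  [0,0,0,0,0,0],
])

```text
time_s: 17.7
ee_pos: [0.5173, 0.2246, 0.2497]
ee_rot: [0.773, 0.635, -0.001, -0.0]
wrist_force: [0.0, 0.1, -4.2]
opening: 0.0396
grip_force: 30.0
```

apply_moves([
  [0,0,4,0,0,0],
  [0,0,4,0,0,0],
  [0,0,4,0,0,0],
  [0,0,0,0,0,0],
  [0,0,0,0,0,0],
])

```text
time_s: 18.12
ee_pos: [0.5174, 0.2246, 0.238]
ee_rot: [0.773, 0.635, -0.0, -0.0]
wrist_force: [0.3, 0.1, -3.5]
opening: 0.0399
grip_force: 30.0
```

```bash
python3 -c "
from h import *
st()"
```

```text
t 18.1167 pos [0.5174 0.2246 0.238 ] A -11.190172100000668 tilt [-0.0003 -0.0008] q [0.1953 0.3191 1.7599 0.     1.0635 0.3906] F [ 0.281   0.1227 -3.4751] M [-0.037   0.0527  0.0103] op 0.03986384645672817 g 29.98852103948593
```

apply_moves([
  [0,0,5,0,0,0],
  [0,0,5,0,0,0],
  [0,0,5,0,0,0],
  [0,0,2,0,0,0],
  [0,0,0,0,0,0],
])

```text
time_s: 18.53
ee_pos: [0.5171, 0.2245, 0.2204]
ee_rot: [0.773, 0.635, -0.001, -0.0]
wrist_force: [-0.0, -0.2, -3.7]
opening: 0.0397
grip_force: 30.0
```

apply_moves([
  [0,0,2,0,0,0],
  [0,0,0,0,0,0],
  [0,0,0,0,0,0],
])

```text
time_s: 18.78
ee_pos: [0.5176, 0.2246, 0.2195]
ee_rot: [0.773, 0.635, 0.0, 0.0]
wrist_force: [-0.5, -0.0, -3.6]
opening: 0.0396
grip_force: 30.0
```

apply_moves([
  [0,0,1,0,0,0],
  [0,0,0,0,0,0],
  [0,0,0,0,0,0],
])

```text
time_s: 19.03
ee_pos: [0.5176, 0.2246, 0.2185]
ee_rot: [0.773, 0.635, 0.0, 0.0]
wrist_force: [-0.3, -0.3, -3.4]
opening: 0.0398
grip_force: 30.0
```

apply_moves([
  [0,0,1,0,0,0],
  [0,0,0,0,0,0],
  [0,0,0,0,0,0],
])

```text
time_s: 19.28
ee_pos: [0.5177, 0.2247, 0.2185]
ee_rot: [0.773, 0.635, -0.0, 0.0]
wrist_force: [-4.8, -0.6, 5.5]
opening: 0.0397
grip_force: 30.0
```

apply_moves([
  [0,0,0.5,0,0,0],
  [0,0,0,0,0,0],
  [0,0,0,0,0,0],
])

```text
time_s: 19.53
ee_pos: [0.5177, 0.2247, 0.2185]
ee_rot: [0.773, 0.635, -0.0, 0.0]
wrist_force: [-5.9, -1.2, 9.2]
opening: 0.0398
grip_force: 30.0
```

apply_moves([
  [0,0,-0.5,0,0,0],
  [0,0,-0.5,0,0,0],
  [0,0,0,0,0,0],
  [0,0,0,0,0,0],
  [0,0,0,0,0,0],
], fingers=75)

```text
time_s: 19.95
ee_pos: [0.5176, 0.2246, 0.2179]
ee_rot: [0.773, 0.635, 0.0, 0.0]
wrist_force: [0.2, -0.2, -0.3]
opening: 0.0708
grip_force: 0.0
```

apply_moves([
  [0,0,-10,0,0,0],
  [0,0,-30,0,0,0],
  [0,0,-30,0,0,0],
  [0,0,-30,0,0,0],
  [0,0,-30,0,0,0],
])

```text
time_s: 20.37
ee_pos: [0.5173, 0.2246, 0.35]
ee_rot: [0.773, 0.635, 0.0, 0.0]
wrist_force: [-0.3, 0.2, 0.4]
opening: 0.0745
grip_force: 0.0
```

```bash
python3 -c "
from h import *
st()
go([.485,.364,.33],79,13)"
```

```text
t 20.3667 pos [0.5173 0.2246 0.35  ] A -11.186810894215608 tilt [0.0002 0.0004] q [0.1953 0.177  1.687  0.     1.2772 0.3906] F [-0.2504  0.1712  0.3568] M [-0.0475  0.0599 -0.0559] op 0.07453689388485522 g 0.0
max 11.115714493277176 6.937447050497944
[[10.0, -4.5, 1.5, 0.0, 0.0, -6.9], [10.5, -3.3, 1.5, 0.0, 0.0, -6.9], [10.8, -2.0, 1.5, 0.0, 0.0, -6.9], [11.0, -0.7, 1.5, 0.0, 0.0, -6.9], [11.0, 0.7, 1.5, 0.0, 0.0, -6.9]]
[[10.8, 2.0, 1.5, 0.0, 0.0, -6.9], [10.5, 3.3, 1.5, 0.0, 0.0, -6.9], [10.0, 4.5, 1.5, 0.0, 0.0, -6.9], [9.4, 5.7, 1.5, 0.0, 0.0, -6.9], [8.7, 6.8, 1.5, 0.0, 0.0, -6.9]]
[[7.8, 7.8, 1.5, 0.0, 0.0, -6.9], [6.8, 8.7, 1.5, 0.0, 0.0, -6.9], [5.7, 9.4, 1.5, 0.0, 0.0, -6.9]]
```

apply_moves([
  [10,-4.5,0,0,0,-6.9],
  [10.5,-3.3,0,0,0,-6.9],
  [10.8,-2,0,0,0,-6.9],
  [11,-0.7,0,0,0,-6.9],
  [11,0.7,0,0,0,-6.9],
], fingers=45)

```text
time_s: 20.78
ee_pos: [0.505, 0.2787, 0.3488]
ee_rot: [0.547, 0.837, 0.0, 0.0]
wrist_force: [0.2, 0.5, -0.5]
opening: 0.0457
grip_force: 0.0
```

apply_moves([
  [10.8,2,0,0,0,-6.9],
  [10.5,3.3,0,0,0,-6.9],
  [10,4.5,0,0,0,-6.9],
  [9.4,5.7,0,0,0,-6.9],
  [8.7,6.8,0,0,0,-6.9],
])

```text
time_s: 21.2
ee_pos: [0.4928, 0.3324, 0.3487]
ee_rot: [0.274, 0.962, 0.0, 0.0]
wrist_force: [-0.3, -0.2, -0.8]
opening: 0.0444
grip_force: 0.0
```

apply_moves([
  [7.8,7.8,5,0,0,-6.9],
  [6.8,8.7,5,0,0,-6.9],
  [5.7,9.4,5,0,0,-7],
  [0,0,0,0,0,0],
  [0,0,0,0,0,0],
])

```text
time_s: 21.62
ee_pos: [0.4854, 0.3642, 0.3332]
ee_rot: [0.1, 0.995, -0.0, -0.0]
wrist_force: [-0.2, -0.0, -0.5]
opening: 0.0454
grip_force: 0.0
```

```bash
python3 -c "
from h import *
st()
go([.485,.364,.229],79,5)
im=env.snapshot('scene'); cv2.imwrite('pics/k.png',cv2.resize(im[150:270,350:510],None,fx=5,fy=5,interpolation=cv2.INTER_CUBIC))
for t in('foot','clamp_hinge','clamp_handle'):
    for d in env.mark_of(t,'scene')[:1]: print(t,round(d['conf'],2),w('scene',d['xyz']))
"
```

```text
t 21.6167 pos [0.4854 0.3642 0.3332] A 78.47272744492028 tilt [-0.     -0.0003] q [ 0.4449  0.3003  1.5752 -0.0003  1.2662 -0.9247] F [-0.2005 -0.0289 -0.54  ] M [ 0.0277 -0.052   0.0245] op 0.045411272016559596 g 0.0
max 20.836162634985072 0.10552396149879681
[[0.1, -0.1, 20.8, 0.0, 0.0, -0.1], [0.1, -0.1, 20.8, 0.0, 0.0, -0.1], [0.1, -0.1, 20.8, 0.0, 0.0, -0.1], [0.1, -0.1, 20.8, 0.0, 0.0, -0.1], [0.1, -0.1, 20.8, 0.0, 0.0, -0.1]]
foot 0.55 [0.5182 0.2248 0.0228]
clamp_hinge 0.9 [0.532  0.3052 0.0705]
clamp_handle 0.75 [0.4933 0.3585 0.0575]
```

View pics/k.png

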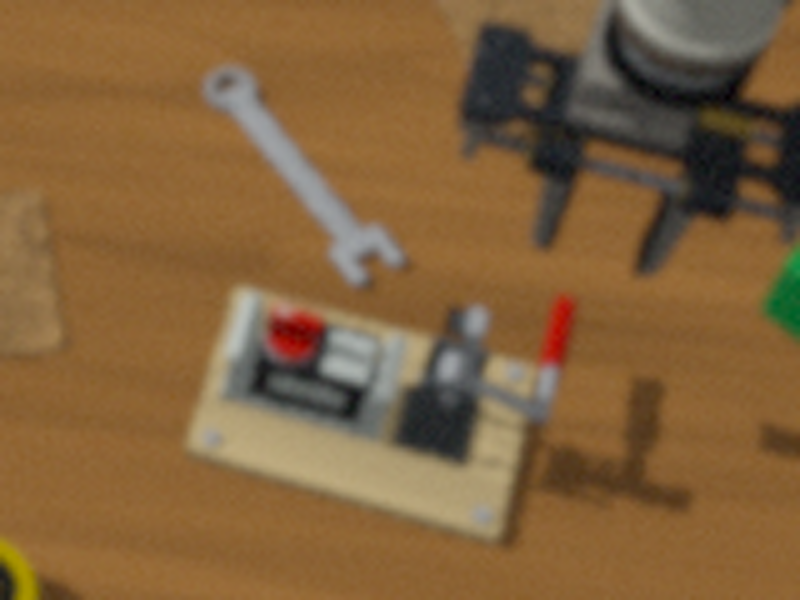

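The foot is seated in the jig with the knob end (295,335) away from the clamp, and the fingers are above the red handle at (558,330).

apply_moves([
  [0,0,20,0,0,-0.5],
  [0,0,25,0,0,0],
  [0,0,25,0,0,0],
  [0,0,20,0,0,0],
  [0,0,0,0,0,0],
])

```text
time_s: 22.23
ee_pos: [0.4841, 0.3627, 0.2384]
ee_rot: [0.096, 0.995, -0.002, -0.004]
wrist_force: [-1.1, -0.1, 0.2]
opening: 0.0447
grip_force: 0.0
```

apply_moves([
  [0,0,7,0,0,0],
  [0,0,7,0,0,0],
  [0,0,0,0,0,0],
  [0,0,0,0,0,0],
])

```text
time_s: 22.57
ee_pos: [0.486, 0.3642, 0.2297]
ee_rot: [0.095, 0.995, 0.0, 0.001]
wrist_force: [0.3, 0.4, -0.1]
opening: 0.0449
grip_force: 0.0
```

apply_moves([
  [0,0,0,0,0,0],
  [0,0,0,0,0,0],
  [0,0,0,0,0,0],
  [0,0,0,0,0,0],
  [0,0,0,0,0,0],
], fingers=5, grip_force=40)

```text
time_s: 22.98
ee_pos: [0.4857, 0.364, 0.2291]
ee_rot: [0.095, 0.995, -0.0, 0.0]
wrist_force: [-0.9, -10.4, 3.1]
opening: 0.0136
grip_force: 5.7
```

apply_moves([
  [0,0,0,0,0,0],
  [0,0,0,0,0,0],
])

```text
time_s: 23.15
ee_pos: [0.4857, 0.3639, 0.2291]
ee_rot: [0.095, 0.995, -0.0, -0.0]
wrist_force: [-0.2, -2.5, 3.3]
opening: 0.0129
grip_force: 40.0
```

```bash
python3 -c "
from h import *
st()
"
```

```text
t 23.15 pos [0.4857 0.3639 0.2291] A 79.1166505517679 tilt [-0.     -0.0008] q [ 0.4442  0.4286  1.6352 -0.0007  1.0782 -0.9363] F [-0.1954 -2.4653  3.3313] M [-0.4904  0.174   0.025 ] op 0.012876078925171319 g 39.99230146408081
```

```bash
python3 -c "
from h import *
q=np.arange(0,1.55,.1);y=55*np.cos(q-.278);z=55*np.sin(q-.278)
print(np.c_[q[1:],np.diff(y),-np.diff(z)].round(1).tolist())
"
```

```text
[[0.1, 1.2, -5.4], [0.2, 0.7, -5.5], [0.3, 0.2, -5.5], [0.4, -0.4, -5.5], [0.5, -0.9, -5.4], [0.6, -1.5, -5.3], [0.7, -2.0, -5.1], [0.8, -2.5, -4.9], [0.9, -3.0, -4.6], [1.0, -3.4, -4.3], [1.1, -3.8, -3.9], [1.2, -4.2, -3.5], [1.3, -4.5, -3.1], [1.4, -4.8, -2.6], [1.5, -5.1, -2.1]]
```

apply_moves([
  [0,1.2,-5.4,0,0,0],
  [0,0.7,-5.5,0,0,0],
  [0,0.2,-5.5,0,0,0],
  [0,-0.4,-5.5,0,0,0],
  [0,-0.9,-5.4,0,0,0],
])

```text
time_s: 23.57
ee_pos: [0.4856, 0.365, 0.2543]
ee_rot: [0.095, 0.995, 0.001, -0.0]
wrist_force: [8.1, 3.4, -17.1]
opening: 0.0124
grip_force: 40.0
```

```bash
python3 -c "
from h import *
st()
"
```

```text
t 23.5667 pos [0.4856 0.365  0.2543] A 79.06017059090816 tilt [0.0003 0.0014] q [ 0.4455  0.3944  1.6243  0.0015  1.1223 -0.935 ] F [  8.0728   3.3877 -17.0588] M [ 0.9999 -1.3285 -0.077 ] op 0.012382796777200472 g 40.0111198425293
```

apply_moves([
  [0,-1.5,-5.3,0,0,0],
  [0,-2,-5.1,0,0,0],
  [0,-2.5,-4.9,0,0,0],
  [0,-3,-4.6,0,0,0],
  [0,-3.4,-4.3,0,0,0],
], grip_force=55)

```text
time_s: 23.98
ee_pos: [0.4835, 0.3549, 0.2804]
ee_rot: [0.095, 0.995, 0.005, 0.001]
wrist_force: [6.1, 13.9, -8.3]
opening: 0.0123
grip_force: 55.0
```

apply_moves([
  [0,-3.8,-3.9,0,0,0],
  [0,-4.2,-3.5,0,0,0],
  [0,-4.5,-3.1,0,0,0],
  [0,-4.8,-2.6,0,0,0],
  [0,-5,-2.1,0,0,0],
])

```text
time_s: 24.4
ee_pos: [0.4796, 0.335, 0.3006]
ee_rot: [0.095, 0.995, 0.008, 0.002]
wrist_force: [-5.8, 17.7, 16.8]
opening: 0.0125
grip_force: 55.0
```

```bash
python3 -c "
from h import *
st()
"
```

```text
t 24.4 pos [0.4796 0.335  0.3006] A 79.08398826282608 tilt [-0.003   0.0161] q [ 0.4007  0.2787  1.6708  0.0127  1.1807 -0.9843] F [-5.8364 17.7212 16.8377] M [3.7011 1.0418 0.0706] op 0.012481412057904361 g 54.99231576919556
```

apply_moves([
  [0,-2,1.5,0,0,0],
  [0,-2,1.5,0,0,0],
  [0,-1,1,0,0,0],
  [0,0,0,0,0,0],
  [0,0,0,0,0,0],
])

```text
time_s: 24.82
ee_pos: [0.4789, 0.3321, 0.3013]
ee_rot: [0.095, 0.995, 0.011, 0.003]
wrist_force: [-12.5, 19.9, 32.6]
opening: 0.0124
grip_force: 55.0
```

```bash
python3 -c "
from h import *
st()
im=env.snapshot('scene'); cv2.imwrite('pics/n.png',cv2.resize(im[150:270,350:510],None,fx=5,fy=5,interpolation=cv2.INTER_CUBIC))
for t in('foot','clamp_handle'):
    for d in env.mark_of(t,'scene')[:1]: print(t,round(d['conf'],2),w('scene',d['xyz']))
"
```

```text
t 24.8167 pos [0.4789 0.3321 0.3013] A 79.10698195983068 tilt [-0.0048  0.0216] q [ 0.3956  0.2709  1.6788  0.0166  1.176  -0.9912] F [-12.5103  19.9386  32.6458] M [4.2607 2.4224 0.03  ] op 0.01243749901872508 g 55.01569211483002
foot 0.77 [0.5183 0.2247 0.0234]
clamp_handle 0.75 [0.4838 0.3335 0.1228]
```

View pics/n.png

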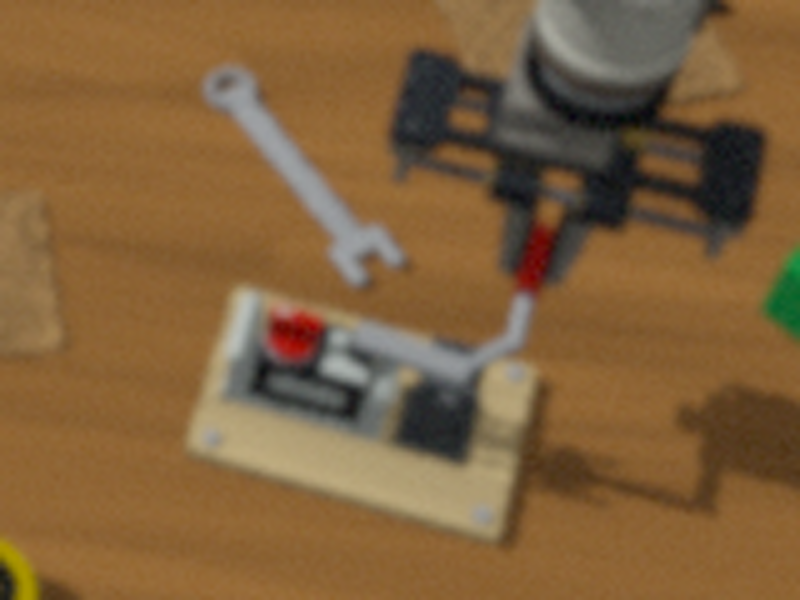

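apply_moves([
  [0,2,-2,0,0,0],
  [0,1,-1,0,0,0],
  [0,0,0,0,0,0],
  [0,0,0,0,0,0],
])

```text
time_s: 25.3
ee_pos: [0.4793, 0.3333, 0.3015]
ee_rot: [0.095, 0.995, 0.007, 0.002]
wrist_force: [-9.2, 13.5, 22.2]
opening: 0.0124
grip_force: 55.0
```

apply_moves([
  [0,0,0,0,0,0],
  [0,0,0,0,0,0],
  [0,0,0,0,0,0],
  [0,0,0,0,0,0],
  [0,0,0,0,0,0],
], fingers=45)

```text
time_s: 25.72
ee_pos: [0.4787, 0.3287, 0.2941]
ee_rot: [0.095, 0.995, -0.0, -0.0]
wrist_force: [0.9, -0.3, 0.3]
opening: 0.0435
grip_force: 0.0
```

apply_moves([
  [0,0,-10,0,0,0],
  [0,0,-20,0,0,0],
  [0,0,-20,0,0,0],
  [0,0,0,0,0,0],
])

```text
time_s: 26.05
ee_pos: [0.4801, 0.3293, 0.3496]
ee_rot: [0.095, 0.995, 0.002, 0.003]
wrist_force: [-0.4, -0.2, 1.3]
opening: 0.045
grip_force: 0.0
```

```bash
python3 -c "
from h import *
st()
r=R.from_euler('z',-11,degrees=True).as_matrix()
for n in('scene','top'):
  im=env.snapshot(n); cv2.imwrite('pics/p_%s.png'%n,im)
  for t in('foot','knob_grip','clamp_handle'):
    for d in env.mark_of(t,n)[:1]: p=w(n,d['xyz']); print(t,n,round(d['conf'],2),p,r.T@(p-[.5177,.2247,.022]))
a=cv2.imread('pics/p_scene.png');b=cv2.imread('pics/p_top.png')
cv2.imwrite('pics/p.png',np.vstack([cv2.resize(a[200:260,385:465],None,fx=7,fy=7,interpolation=cv2.INTER_CUBIC),cv2.resize(b[170:195,170:250],None,fx=7,fy=7,interpolation=cv2.INTER_CUBIC)]))
for z in(.07,.08,.09): p=ray('scene',350+352/5,150+325/5,z); print(z,r.T@(p-[.5177,.2247,.022]))
go([.5146,.2090,.352],-11,13)
"
```

```text
t 26.05 pos [0.4801 0.3293 0.3496] A 79.10400798645436 tilt [-0.0064  0.0044] q [ 0.3937  0.2206  1.6374  0.0001  1.2759 -0.987 ] F [-0.3569 -0.2136  1.3137] M [0.0507 0.0039 0.0211] op 0.04500960704671141 g 0.0
foot scene 0.16 [ 0.3748 -0.1934 -0.0008] [-0.0605 -0.4377 -0.0228]
knob_grip scene 0.68 [0.5138 0.2086 0.0826] [-0.0008 -0.0165  0.0606]
clamp_handle scene 0.63 [0.4798 0.3263 0.1214] [-0.0566  0.0925  0.0994]
foot top 0.67 [0.5195 0.2204 0.0241] [ 0.0026 -0.0039  0.0021]
knob_grip top 0.45 [0.513  0.2079 0.0877] [-0.0014 -0.0174  0.0657]
0.07 [-0.0142  0.0166  0.048 ]
0.08 [-0.0077  0.0165  0.058 ]
0.09 [-0.0012  0.0164  0.068 ]
max 9.635324049172299 6.931340709967138
[[-4.5, -8.5, -0.7, 0.0, 0.0, 6.9], [-5.5, -7.9, -0.7, 0.0, 0.0, 6.9], [-6.4, -7.2, -0.7, 0.0, 0.0, 6.9], [-7.2, -6.4, -0.7, 0.0, 0.0, 6.9], [-7.9, -5.5, -0.7, 0.0, 0.0, 6.9]]
[[-8.5, -4.5, -0.7, 0.0, 0.0, 6.9], [-9.0, -3.4, -0.7, 0.0, 0.0, 6.9], [-9.3, -2.3, -0.7, 0.0, 0.0, 6.9], [-9.5, -1.2, -0.7, 0.0, 0.0, 6.9], [-9.6, 0.0, -0.7, 0.0, 0.0, 6.9]]
[[-9.5, 1.2, -0.7, 0.0, 0.0, 6.9], [-9.3, 2.3, -0.7, 0.0, 0.0, 6.9], [-9.0, 3.4, -0.7, 0.0, 0.0, 6.9]]
```

View pics/p.png

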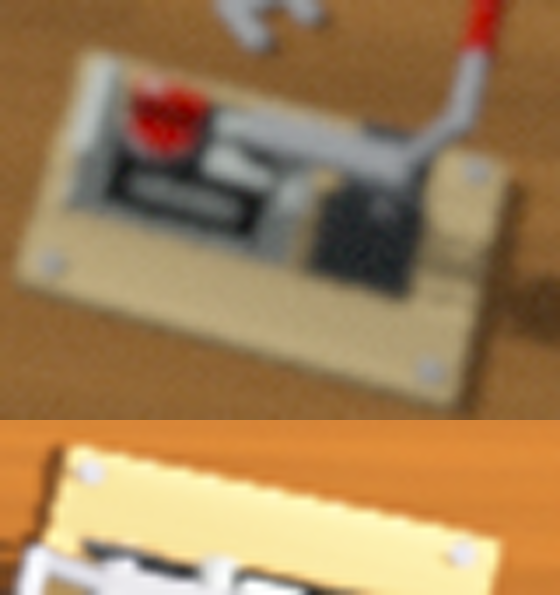

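apply_moves([
  [-4.5,-8.5,0,0,0,6.9],
  [-5.5,-7.9,0,0,0,6.9],
  [-6.4,-7.2,0,0,0,6.9],
  [-7.2,-6.4,0,0,0,6.9],
  [-7.9,-5.5,0,0,0,6.9],
], fingers=30)

```text
time_s: 26.87
ee_pos: [0.4928, 0.2823, 0.344]
ee_rot: [0.389, 0.921, -0.0, -0.0]
wrist_force: [0.8, 0.4, 0.3]
opening: 0.0302
grip_force: 0.0
```

apply_moves([
  [-8.5,-4.5,0,0,0,6.9],
  [-9,-3.4,0,0,0,6.9],
  [-9.3,-2.3,0,0,0,6.9],
  [-9.5,-1.2,0,0,0,6.9],
  [-9.6,0,0,0,0,6.9],
])

```text
time_s: 27.28
ee_pos: [0.5067, 0.2364, 0.344]
ee_rot: [0.644, 0.765, -0.0, -0.0]
wrist_force: [-0.1, 0.0, 0.8]
opening: 0.0298
grip_force: 0.0
```

apply_moves([
  [-9.5,1.2,0,0,0,6.9],
  [-9.3,2.3,0,0,0,6.9],
  [-9,3.4,0,0,0,7],
  [0,0,0,0,0,0],
  [0,0,0,0,0,0],
])

```text
time_s: 27.7
ee_pos: [0.5152, 0.2091, 0.3442]
ee_rot: [0.769, 0.639, -0.0, -0.0]
wrist_force: [-0.3, 0.1, -0.5]
opening: 0.0302
grip_force: 0.0
```

```bash
python3 -c "
from h import *
st()
go([.5146,.2090,.262],-11.2,5)
"
```

```text
t 27.7 pos [0.5152 0.2091 0.3442] A -10.549224791803239 tilt [-0.0001 -0.0008] q [0.1682 0.1632 1.7147 0.0002 1.2645 0.3523] F [-0.2653  0.0857 -0.4646] M [-0.0594  0.1022 -0.0252] op 0.030181377427338577 g 0.0
max 16.43848138918578 0.13051458574334834
[[0.0, -0.1, 16.4, 0.0, 0.0, 0.1], [0.0, -0.1, 16.4, 0.0, 0.0, 0.1], [-0.1, -0.1, 16.4, 0.0, 0.0, 0.1], [-0.1, -0.1, 16.4, 0.0, 0.0, 0.1], [-0.1, -0.1, 16.4, 0.0, 0.0, 0.1]]
```

apply_moves([
  [0,-0.5,20,0,0,0.6],
  [0,0,20,0,0,0],
  [0,0,20,0,0,0],
  [0,0,15,0,0,0],
  [0,0,0,0,0,0],
])

```text
time_s: 28.12
ee_pos: [0.5129, 0.2097, 0.2658]
ee_rot: [0.772, 0.636, -0.003, -0.002]
wrist_force: [-0.0, 0.4, -1.0]
opening: 0.03
grip_force: 0.0
```

apply_moves([
  [0,0,4,0,0,0],
  [0,0,3,0,0,0],
  [0,0,0,0,0,0],
  [0,0,0,0,0,0],
])

```text
time_s: 28.45
ee_pos: [0.5151, 0.2096, 0.2635]
ee_rot: [0.773, 0.634, 0.001, 0.0]
wrist_force: [-0.5, -1.1, 0.1]
opening: 0.03
grip_force: 0.0
```

apply_moves([
  [0,0,0,0,0,0],
  [0,0,0,0,0,0],
  [0,0,0,0,0,0],
  [0,0,0,0,0,0],
  [0,0,0,0,0,0],
], fingers=2, grip_force=45)

```text
time_s: 28.87
ee_pos: [0.5148, 0.2095, 0.263]
ee_rot: [0.773, 0.634, 0.0, -0.0]
wrist_force: [-0.9, -0.5, 3.3]
opening: 0.0093
grip_force: 45.0
```

```bash
python3 -c "
from h import *
st()
"
```

```text
t 28.8667 pos [0.5148 0.2095 0.263 ] A -11.281128048289533 tilt [0.0001 0.0001] q [0.169  0.2626 1.7732 0.0001 1.1056 0.3659] F [-0.944  -0.4521  3.2606] M [0.0017 0.392  0.0357] op 0.009310768893794471 g 45.00098526477814
```

apply_moves([
  [0,0,0,0,0,6],
  [0,0,0,0,0,6],
  [0,0,0,0,0,6],
  [0,0,0,0,0,6],
  [0,0,0,0,0,6],
])

```text
time_s: 29.28
ee_pos: [0.5148, 0.2094, 0.263]
ee_rot: [0.912, 0.41, 0.0, 0.0]
wrist_force: [-1.2, -0.5, 3.9]
opening: 0.0091
grip_force: 45.0
```

```bash
python3 -c "
from h import *
st()
"
```

```text
t 29.2833 pos [0.5148 0.2094 0.263 ] A -41.53121718093877 tilt [-0.0001  0.0006] q [ 0.169   0.2627  1.7732 -0.0006  1.1054  0.8941] F [-1.2383 -0.534   3.8597] M [-0.2254  0.3719  0.2459] op 0.00913812430595828 g 45.02491593360901
```

apply_moves([
  [0,0,0,0,0,6],
  [0,0,0,0,0,6],
  [0,0,0,0,0,6],
  [0,0,0,0,0,6],
  [0,0,0,0,0,6],
])

```text
time_s: 29.7
ee_pos: [0.5149, 0.2093, 0.2631]
ee_rot: [0.987, 0.16, 0.0, 0.0]
wrist_force: [-0.6, -0.7, 3.4]
opening: 0.0095
grip_force: 45.0
```

```bash
python3 -c "
from h import *
st()
"
```

```text
t 29.7 pos [0.5149 0.2093 0.2631] A -71.56947140800946 tilt [0.0004 0.0009] q [ 0.1688  0.2627  1.7731 -0.001   1.1053  1.4183] F [-0.617  -0.7034  3.4206] M [-0.4419  0.3036 -0.0411] op 0.009467273949892012 g 45.01938343048096
```

apply_moves([
  [0,0,0,0,0,6],
  [0,0,0,0,0,6],
  [0,0,0,0,0,6],
  [0,0,0,0,0,6],
  [0,0,0,0,0,6],
])

```text
time_s: 30.12
ee_pos: [0.515, 0.209, 0.263]
ee_rot: [0.995, -0.101, 0.0, 0.001]
wrist_force: [-1.6, -2.8, 2.8]
opening: 0.0097
grip_force: 45.0
```

```bash
python3 -c "
from h import *
st()
"
```

```text
t 30.1167 pos [0.515 0.209 0.263] A -101.59437387490252 tilt [0.0007 0.001 ] q [ 0.1684  0.2627  1.7732 -0.0013  1.1054  1.9422] F [-1.609  -2.8274  2.8095] M [-0.5442  0.3076 -0.121 ] op 0.009669177496847904 g 45.010385513305664
```

apply_moves([
  [0,0,0,0,0,0],
  [0,0,0,0,0,0],
  [0,0,0,0,0,0],
], fingers=16)

```text
time_s: 30.37
ee_pos: [0.5147, 0.2095, 0.2624]
ee_rot: [0.995, -0.097, -0.0, -0.0]
wrist_force: [-0.8, 0.4, -0.4]
opening: 0.016
grip_force: 0.0
```

apply_moves([
  [0,0,-10,0,0,0],
  [0,0,-25,0,0,0],
  [0,0,-25,0,0,0],
  [0,0,-25,0,0,0],
  [0,0,0,0,0,0],
])

```text
time_s: 30.78
ee_pos: [0.5164, 0.2099, 0.3542]
ee_rot: [0.995, -0.098, 0.005, -0.001]
wrist_force: [0.6, 0.3, 0.6]
opening: 0.0161
grip_force: 0.0
```

```bash
python3 -c "
from h import *
st()
go([.479,.330,.345],-101,5)
"
```

```text
t 30.7833 pos [0.5164 0.2099 0.3542] A -101.19908298324408 tilt [ 0.0099 -0.0039] q [0.1692 0.1529 1.7056 0.0001 1.2725 1.9354] F [0.5877 0.341  0.6106] M [0.0142 0.1416 0.0034] op 0.01613188751892949 g 0.0
max 25.22852192803989 0.12852676510112906
[[-12.0, -22.1, 1.8, 0.0, -0.1, 0.0], [-12.0, -22.1, 1.8, 0.0, -0.1, 0.0], [-12.0, -22.1, 1.8, 0.0, -0.1, 0.0], [-12.0, -22.1, 1.8, 0.0, -0.1, 0.0], [-11.9, -22.1, 1.8, 0.0, -0.1, 0.0]]
```

apply_moves([
  [-12,-22,0,0,0,0],
  [-12,-22,0,0,0,0],
  [-12,-22,0,0,0,0],
  [-12,-22,0,0,0,0],
  [-12,-22,0,0,0,0],
], fingers=45)

```text
time_s: 31.2
ee_pos: [0.4768, 0.3301, 0.3475]
ee_rot: [0.995, -0.098, -0.0, 0.0]
wrist_force: [0.1, -0.4, 1.1]
opening: 0.0444
grip_force: 0.0
```

apply_moves([
  [0,0,0,0,0,0],
  [0,0,0,0,0,0],
])

```text
time_s: 31.37
ee_pos: [0.4769, 0.3298, 0.3474]
ee_rot: [0.995, -0.097, -0.0, 0.0]
wrist_force: [0.4, -0.8, -0.4]
opening: 0.0446
grip_force: 0.0
```

```bash
python3 -c "
from h import *
st()
go([.479,.330,.293],-101,3)
im=env.snapshot('scene'); cv2.imwrite('pics/r.png',cv2.resize(im[180:260,380:480],None,fx=7,fy=7,interpolation=cv2.INTER_CUBIC))
for t in('foot','clamp_handle'):
    for d in env.mark_of(t,'scene')[:1]: print(t,round(d['conf'],2),w('scene',d['xyz']))
"
```

```text
t 31.3667 pos [0.4769 0.3298 0.3474] A -101.10871684916678 tilt [-0.0002  0.0005] q [ 0.3968  0.2194  1.6433 -0.0003  1.2793  2.1616] F [ 0.3746 -0.7707 -0.4016] M [-0.0024  0.1057 -0.0029] op 0.044611028448899456 g 0.0
max 18.14059286313318 0.03766128972290644
[[0.7, -0.2, 18.1, 0.0, 0.0, 0.0], [0.7, -0.2, 18.1, 0.0, 0.0, 0.0], [0.7, -0.2, 18.1, 0.0, 0.0, 0.0]]
foot 0.59 [0.5223 0.2273 0.0233]
clamp_handle 0.7 [0.4852 0.3303 0.1204]
```

View pics/r.png

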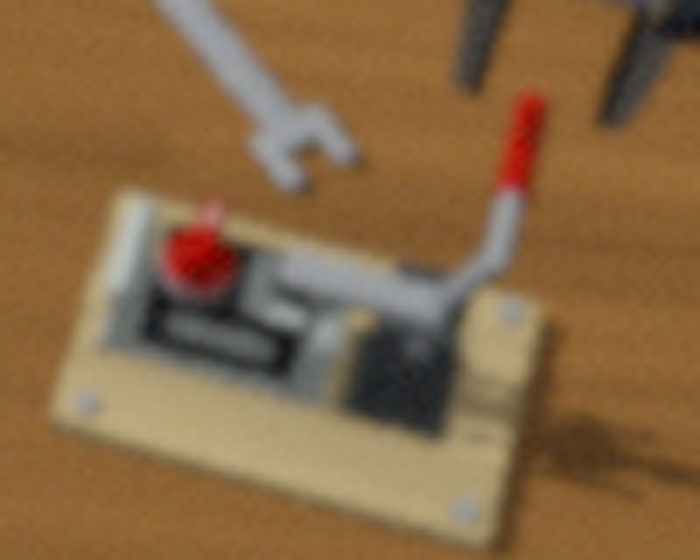

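The wing, its tip now at (210,215), lies across the foot, so the knob has clicked. The clamp is still shut, with its handle at (523,140).

apply_moves([
  [1,0,18,0,0,0],
  [0,0,18,0,0,0],
  [0,0,18,0,0,0],
  [0,0,0,0,0,0],
  [0,0,0,0,0,0],
])

```text
time_s: 31.93
ee_pos: [0.4785, 0.3278, 0.2928]
ee_rot: [0.995, -0.099, -0.001, 0.001]
wrist_force: [-0.4, 0.1, -0.0]
opening: 0.0451
grip_force: 0.0
```

apply_moves([
  [0,0,0,0,0,0],
  [0,0,0,0,0,0],
  [0,0,0,0,0,0],
  [0,0,0,0,0,0],
  [0,0,0,0,0,0],
], fingers=5, grip_force=55)

```text
time_s: 32.35
ee_pos: [0.4787, 0.3292, 0.2944]
ee_rot: [0.995, -0.098, 0.001, -0.001]
wrist_force: [1.5, 12.2, 0.8]
opening: 0.0136
grip_force: 6.1
```

apply_moves([
  [0,0,0,0,0,0],
  [0,0,0,0,0,0],
])

```text
time_s: 32.52
ee_pos: [0.4787, 0.3295, 0.2944]
ee_rot: [0.995, -0.098, 0.001, -0.001]
wrist_force: [0.9, 4.6, 1.0]
opening: 0.0125
grip_force: 55.0
```

```bash
python3 -c "
from h import *
st()
"
```

```text
t 32.5167 pos [0.4787 0.3295 0.2944] A -101.28453047105471 tilt [ 0.0014 -0.0024] q [0.3947 0.2803 1.6822 0.0013 1.1765 2.162 ] F [0.8785 4.6274 0.9925] M [ 0.8389 -0.006   0.0003] op 0.01253944215481914 g 55.00040888786316
```

apply_moves([
  [0,-5.1,2.1,0,0,0],
  [0,-4.8,2.6,0,0,0],
  [0,-4.5,3.1,0,0,0],
  [0,-4.2,3.5,0,0,0],
  [0,-3.8,3.9,0,0,0],
])

```text
time_s: 32.93
ee_pos: [0.483, 0.3499, 0.28]
ee_rot: [0.995, -0.098, -0.0, 0.003]
wrist_force: [-4.0, -7.6, 13.2]
opening: 0.0126
grip_force: 55.0
```

apply_moves([
  [0,-3.4,4.3,0,0,0],
  [0,-3,4.6,0,0,0],
  [0,-2.5,4.9,0,0,0],
  [0,-2,5.1,0,0,0],
  [0,-1.5,5.3,0,0,0],
])

```text
time_s: 33.35
ee_pos: [0.4855, 0.363, 0.2546]
ee_rot: [0.995, -0.098, 0.0, 0.001]
wrist_force: [-0.4, -0.6, 3.1]
opening: 0.0128
grip_force: 55.0
```

apply_moves([
  [0,-0.9,5.4,0,0,0],
  [0,-0.4,5.5,0,0,0],
  [0,0.2,5.5,0,0,0],
  [0,0.7,5.5,0,0,0],
  [0,1.2,5.4,0,0,0],
])

```text
time_s: 33.77
ee_pos: [0.4855, 0.3641, 0.2276]
ee_rot: [0.995, -0.099, 0.001, -0.003]
wrist_force: [0.7, 13.3, 4.8]
opening: 0.0125
grip_force: 55.0
```

apply_moves([
  [0,0,1,0,0,0],
  [0,0,0,0,0,0],
])

```text
time_s: 33.93
ee_pos: [0.4854, 0.364, 0.2261]
ee_rot: [0.995, -0.099, 0.001, -0.003]
wrist_force: [2.3, 11.8, -1.5]
opening: 0.0122
grip_force: 55.0
```

```bash
python3 -c "
from h import *
st()
for t in('foot','clamp_handle'):
  for n in('scene','top'):
    if t=='foot': env.snapshot(n)
    for d in env.mark_of(t,n)[:1]: print(t,n,round(d['conf'],2),w(n,d['xyz']))
"
```

```text
t 33.9333 pos [0.4854 0.364  0.2261] A -101.30657951854138 tilt [ 0.0021 -0.0063] q [0.4437 0.4308 1.6392 0.0044 1.0662 2.2097] F [ 2.2532 11.7649 -1.4836] M [ 1.6315 -0.2599  0.0491] op 0.012181011079597836 g 55.00658869743347
foot scene 0.69 [0.5197 0.2258 0.0232]
foot top 0.53 [0.5177 0.2247 0.0242]
clamp_handle scene 0.52 [0.4917 0.363  0.0619]
```

apply_moves([
  [0,0,0,0,0,0],
  [0,0,0,0,0,0],
  [0,0,0,0,0,0],
  [0,0,0,0,0,0],
  [0,0,0,0,0,0],
], fingers=45)

```text
time_s: 34.65
ee_pos: [0.4849, 0.3618, 0.2254]
ee_rot: [0.995, -0.099, -0.0, 0.0]
wrist_force: [-0.5, 0.4, 0.5]
opening: 0.0438
grip_force: 0.0
```

apply_moves([
  [0,0,-10,0,0,0],
  [0,0,-30,0,0,0],
  [0,0,-35,0,0,0],
  [0,0,-35,0,0,0],
  [0,0,0,0,0,0],
])

```text
time_s: 35.07
ee_pos: [0.4872, 0.3632, 0.3454]
ee_rot: [0.995, -0.098, 0.006, -0.004]
wrist_force: [1.5, -0.0, 1.7]
opening: 0.0451
grip_force: 0.0
```

```bash
python3 -c "
from h import *
st()
im=env.snapshot('scene'); cv2.imwrite('pics/s.png',cv2.resize(im[180:260,380:480],None,fx=7,fy=7,interpolation=cv2.INTER_CUBIC))
for t in('foot','knob_grip','clamp_handle'):
    for d in env.mark_of(t,'scene')[:1]: print(t,round(d['conf'],2),w('scene',d['xyz']))
"
```

```text
t 35.0667 pos [0.4872 0.3632 0.3454] A -101.28720067909852 tilt [ 0.0118 -0.0087] q [ 0.442   0.2855  1.5682 -0.0001  1.2732  2.2099] F [ 1.491  -0.0197  1.6748] M [ 0.0554  0.0769 -0.0339] op 0.045145406069545806 g 0.0
foot 0.9 [0.519 0.223 0.023]
knob_grip 0.62 [0.5112 0.2061 0.0842]
clamp_handle 0.81 [0.49   0.3622 0.0555]
```

View pics/s.png

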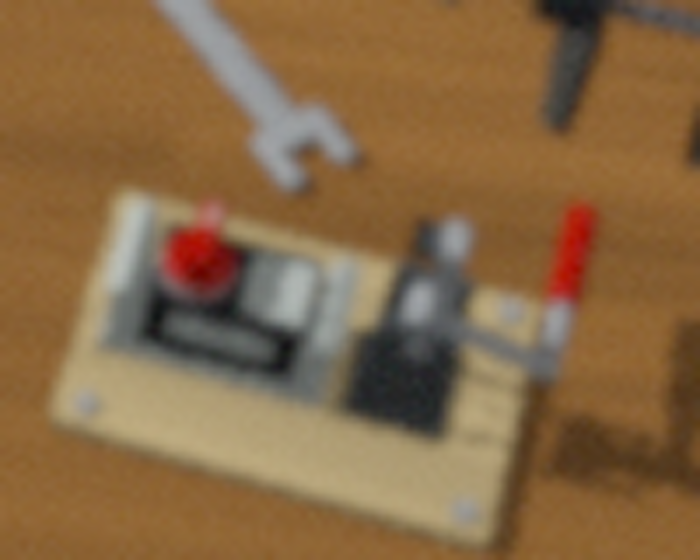

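The clamp is fully open (handle at (572,255), arm upright). The foot is seated and the knob wing lies across it at (205,240), so I'm handing the job in.

```bash
python3 -c "
from station import env
print(env.close_job())"
```

```text
the job is handed in; nothing more can be done
None
```

The job is handed in at about 35 s: the foot was stood on the small cork mat, regripped by its sides and seated in the jig, its knob was clicked under the shut clamp, and the clamp was swung back fully open with no bystander touched.

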